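# Run the trimmings tray home under the turntable stand

## Task

Pick up the steel trimmings tray by its fin and slide it, pan first, into the bay under the turntable stand until it is fully home against the stop, then let go of it. The guide inside cannot be seen, so feel for the left fence and run the tray gently along it: never press the tray hard against the stand. Leave the bowl on the turntable and everything else on the table alone.

Things in the scene. Friction and masses are not known exactly. Their poses are not given: they have to be found in the camera images.
- tray: Steel trimmings tray: open pan 120 long (x) x 130 wide (y) x 40 high, about 0.3 kg, smooth (pan's friction about 0.25). Origin: centre of the pan's underside; z up, +x is the end that goes in first. A flat upright fin for pinching from above stands out from the middle of its -x end. It starts on the table left or right of the stand, fin roughly towards the robot.
- tray_grip (a point): Middle of the tray's fin, 110 mm from the tray's origin towards -x and 48 mm above its underside; tray's axes. The fin is 36 long (x), 14 thick (y), its top 62 and its foot 10 mm above the underside; a neck 12 thick (y), 12 to 32 mm up, joins it to the pan, 32 mm away.
- stand: Wooden trimming stand fixed to the table, 170 deep (x) x 224 wide (y) x 75 high, a blue turntable disc on top (150 wide, centred 95 mm behind the front face, top at 101 mm). Origin: at table height, middle of the front face; +x points into the bay, +y to its left, z up. No floor: the tray slides on the table. All rigid; press the tray on it with at most 25 N.
- mouth (a point): Middle of the bay's mouth, in the stand's front face, 27 mm above the table; stand's axes. The mouth is 200 wide (y -100 to +100 mm) and 55 high, between plain cheeks. It faces the robot.
- fence (a point): Where the near end of the hidden left fence would be in its middle setting: 12 mm deep, y = +65 mm in the stand's frame. The fence is straight along x, 12 to 120 mm deep, square-ended. Fence and right block are clamped together anywhere up to 11 mm left or right of the middle setting; that shift is NOT in this reading and must be felt.
- block (a point): Where the near corner of the hidden right block would be in the middle setting: 60 mm deep, y = -68 mm in the stand's frame; square-ended, 60 to 120 mm deep. Its face is always 133 mm from the fence's, so the 130 mm tray passes only when it runs along the fence. It shifts with the fence (not in this reading).
- stop (a point): Middle of the fixed stop that ends the bay, 121 mm behind the stand's front face, 20 mm above the table; stand's axes. Home: the pan's leading end against it, its front flush with the stand's front (within about 3 mm), the tray's origin about 60 mm deep.
- bowl: upside-down terracotta bowl, 110 wide and 48 high, standing on the stand's turntable; leave alone
- saucer: loose terracotta bowl-shaped saucer, 140 wide and 28 high, standing on the table on the side where the tray is not; leave alone
- tool_pot: black pot, 100 wide and 110 high, with modelling tools up to 200 high; leave alone
- jar: clear jar, 80 wide and 110 high; leave alone
- spatula: spatula with a wooden handle lying flat on the table along x to the left of the place in front of the stand, under 35 high; leave alone
- brush: wooden brush lying flat on the table along x to the right of the place in front of the stand, under 35 high; leave alone
There are look-alikes about, which are no part of the job. What is shaped like the tray but yellow is not meant.

How it is judged (in metres and radians):
On the way, in this order (a step that is already met when the one before it is completed fails the run):
1. the tray's pan has entered the bay flat on or near the table, leading end at least 20 mm deep (x of tray in the frame of stand above -0.04 m and y of tray in the frame of stand between -0.05 and 0.05 m and height (world z) of tray below 0.02 m and angle between the x axis of tray and the x axis of stand, either way round below 0.15 rad), for 0.1 s.
2. the tray is home against the stop (x of tray in the frame of stand above 0.0565 m and angle between the x axis of tray and the x axis of stand, either way round below 0.04 rad and angle between tray's own z axis and vertical below 0.05 rad and height (world z) of tray below 0.004 m), for 0.2 s.
At the end, for the whole second after the job is handed in: The tray lies flat in the bay with its origin at least 56.5 mm deep (home is 60 mm), in line with the stand within 0.04 rad, released and at rest (all of step 2 and linear speed of tray below 0.01 m/s and contact force between the fingers and tray below 0.1 N); the robot touches nothing.
It fails at once if the tray is pressed against the stand with more than 25 N (contact force between tray and stand above 25 N).
It fails at once if a bystander is moved by more than 20 mm (distance of any of bowl, saucer, tool_pot, jar, spatula, brush from where it was at the start of the episode above 0.02 m).
It also fails if it takes over 64 s, if anything falls off the work surface, if the arm or the gripper's body presses on something with over 40 N, if the wrist force passes 120 N, or if a joint passes its speed limit or range.

## Robot

A 6-joint arm with a two-finger parallel gripper is mounted at the origin on the work surface. World frame = base frame: x ahead of the robot, y to its left, z up, the work surface at z = 0. Lengths are in mm, angles in rad, forces in N, time in s.
With the tool pointing down it reaches from about 400 to 925 mm from the base axis. Payload 12.5 kg.
Tool frame: the origin (TCP) lies between the finger pads; the fingertips stand 25 mm ahead of it and the grasp point (between the pads) lies 6 mm ahead of it; z points along the fingers, y is the line along which they close (so a half turn about z gives the same grasp; the last joint's range is limited). The gripper opens to 95 mm and grips with 3 to 60 N. Pads are 20 mm wide; open, the fingers measure 119 mm over their backs; the gripper's body (75 mm by 180 mm) begins 59 mm behind the grasp point.
Start: joints at [1.148, 0.491, 1.559, -0, 1.092, -0.106], TCP at [194.687, 593.92, 239.661] pointing down, gripper open.
Joint ranges: [-3.1, 3.1], [-0.84, 2.19], [0.05, 2.79], [-1.13, 4.28], [0.06, 2.93], [-2.69, 2.69]. Speed limits (rad/s): [2.22, 2.22, 2.79, 3.14, 3.14, 3.14].

## Interface

Orientations are given as [roll, pitch, yaw] about the fixed x, y, z axes, in that order (R = Rz(yaw) Ry(pitch) Rx(roll)).
In Python, from cell import state, read_camera, job_done, cut_out gives the robot as it stands. The module is installed in compiled form; this text tells all that it offers.
- The arm moves only by the tool jog_arm, never from a script. Its argument "motion" is a list of rows, each a list of 2 entries, a list of its own where there are three numbers: the shift along the tool's x, y, z in mm, then the turn about the tool's z in rad. A call has 1 to 5 rows; each row is the pose to reach, as a shift and turn from the pose commanded when the call began, along the tool's axes at that moment; what a row does not reach only later rows make up. A row lasts 1/10 s, in which the tool goes at most 50 mm and 8.59 degrees, less where a joint would pass 70% of its speed; a pose out of reach is approached as far as the arm can. A call with a gripper value outside its range is refused whole. "grip" is the closure, from 0 (fully open) to 1 (shut), set as the call begins (left out, the last holds). The fingers move at their own pace and stop on an object; the grip force is fixed at half the most. Time passes only in rows, so rows that repeat a pose let the fingers close. It gives the time, the measured TCP pose, the force, the opening and the grip force at its end, in the units of the state.
- state(): the state, without advancing time (a new reading comes with each control period).
- read_camera(name): name is "scene" or "top" or "wrist"; returns a dict with "img" (400x640x3 uint8, blue, green, red), "vertical_fov" (degrees; the focal length in pixels is half the picture's height over the tangent of half this angle, whatever the lens; pixels are square), "cx", "cy" (the principal point, pixels), "extrinsics" (4x4, takes a point from camera to world coordinates). Camera axes: x right, y up, looking along -z (the intrinsics and any distortion apply to the point x, -y, -z); pixel columns grow to the right and rows downward; lengths in mm; the calibration is good to about 2 mm. A picture is of the moment at which its call begins. There is no depth.
- job_done(): hands the job in; it is judged then, once.
Trained networks look in a picture, given as the dict that the camera call returned (one of the last four; its "shot" number tells which), for a name from the list of things; names that differ only in an ending like _2 or _b are one class to them, and where a whole thing is asked for, a point or a joint stands for the part that bears it (a point fixed in the world has none). Each returns a list of dicts, best first, with "p" (0 to 1); they miss things now and then, are a little off and sometimes report something else, mostly with a low value. They report only what shows in the picture. A call takes as long as a camera call. They do not tell look-alikes from the thing itself.
- cut_out(name, picture): "region" (400x640 bool, what is visible of it) and "box" ([left, top, right, bottom] in pixels, round what is visible of it).
The state is a dict: "t": time; "joints": joint angles; "qvel": joint speeds; "tau": joint torques, N m; "eef_pos": TCP position; "tcp_rot": TCP orientation; "ft_force": force on the tool from outside, world axes, zero at the start; "moment": the same for the moment, N m; "opening": opening from 0.0 (shut) to 1.0 (fully open); "grip_force": force on a finger pad.
Only numpy, scipy, OpenCV 4.12 (cv2) and the standard library are available. Lean on these libraries where they do the work, as an engineer would, in place of code of your own. Each camera call takes 0.05 s, during which the arm holds its last target. There are 200 camera calls.

## Working session

There is one attempt and no reset: what is moved stays moved. The work goes in short steps, Python scripts to look and compute and a tool call to move; the robot and the scene stay as the last step left them, time stands still between calls to the robot, and variables do not carry over. Pictures are saved under pics/ and viewed, at most 10 in all, crops included, and the job is handed in when it is done.

Besides the shell and the picture viewer there is one more tool, called after "Emit:" as a command line: name --argument value ..., lists and objects as JSON in quotes. jog_arm: Moves the arm, as the interface text tells. Its arguments: {"type":"object","properties":{"motion":{"type":"array"},"grip":{"type":"number"}},"required":["motion"]}

```bash
mkdir -p pics; cat > h.py <<'E'
import numpy as np, cv2
from cell import state, read_camera, job_done, cut_out
def cam(p):
    f=200/np.tan(np.radians(p["vertical_fov"])/2); return f,p["cx"],p["cy"],np.array(p["extrinsics"])
def ray(p,u,v,z):
    f,cx,cy,E=cam(p); d=E[:3,:3]@np.array([(u-cx)/f,-(v-cy)/f,-1]); o=E[:3,3]
    return o+d*(z-o[2])/d[2]
def proj(p,X):
    f,cx,cy,E=cam(p); c=E[:3,:3].T@(np.asarray(X,float)-E[:3,3]); return np.array([cx+f*c[0]/-c[2],cy-f*c[1]/-c[2]])
E
python3 - <<'E'
from h import *
s=state(); print(s)
ims=[]
for n in ["top","scene"]:
    p=read_camera(n); cv2.imwrite(f"pics/{n}0.png",p["img"]); print(n,{k:v for k,v in p.items() if k!="img"})
    for o in ["tray","stand"]:
        for c in cut_out(o,p):
            r=c["region"].astype(np.uint8); q=cv2.minAreaRect(cv2.findNonZero(r)); print(o,c["p"],c["box"],q,cv2.mean(p["img"],r)[:3])
E
```

```text
{'t': 0.0, 'joints': array([ 1.14837868e+00,  4.91531845e-01,  1.55944233e+00,  1.54640853e-06,
        1.09170061e+00, -1.05580403e-01]), 'qvel': array([-0.00014079, -0.00111548,  0.00061028, -0.00030836, -0.00060709,
        0.00087282]), 'tau': array([ 2.12393432e-03, -6.12642002e+01, -2.58185774e+01,  6.93533476e-02,
        4.81489627e-02, -1.23583181e-04]), 'eef_pos': array([194.60487916, 593.7055017 , 239.08140375]), 'tcp_rot': array([-3.14051669e+00, -1.15403977e-04,  2.82475463e+00]), 'ft_force': array([ 0.22775134,  0.44367328, -0.4016822 ]), 'moment': array([-0.01077396, -0.00070506, -0.01635256]), 'grip_force': 0.0, 'opening': 1.0015228869332875}
top {'vertical_fov': 56.78164879353983, 'cx': 318.88522398392143, 'cy': 195.82965350019998, 'extrinsics': array([[ 1.57034881e-02,  9.85982518e-01, -1.66108018e-01,
         3.89438663e+02],
       [-9.99718202e-01,  1.25250116e-02, -2.01653148e-02,
        -3.15020243e+01],
       [-1.78021430e-02,  1.66377875e-01,  9.85901357e-01,
         1.00857032e+03],
       [ 0.00000000e+00,  0.00000000e+00,  0.00000000e+00,
         1.00
[... 1376 characters left out ...]
5, 56.184974670410156), 9.211027145385742) (7.246757925072045, 105.80475504322766, 124.43011527377521)
tray 0.79 [165.5, 231.5, 238.3, 312.5] ((195.0849151611328, 268.04718017578125), (77.8834228515625, 68.54290771484375), 74.05460357666016) (103.36074714245888, 100.46891552829662, 105.63116810705324)
tray 0.29 [322.6, 197.2, 441.3, 284.1] ((381.42620849609375, 230.92025756835938), (82.6431884765625, 108.73245239257812), 47.202598571777344) (68.04202872849797, 87.03812732754035, 110.15676538393332)
stand 0.93 [319.9, 199.0, 440.5, 283.4] ((380.64599609375, 230.59857177734375), (83.52278137207031, 107.5556411743164), 46.54815673828125) (67.7645788336933, 87.01079913606911, 110.27195824334053)
```

View pics/top0.png

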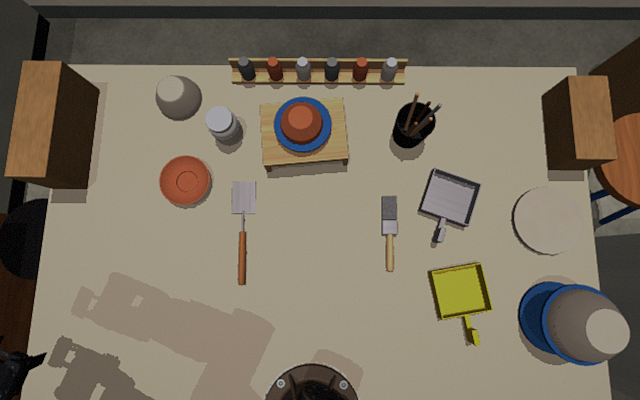

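View pics/scene0.png

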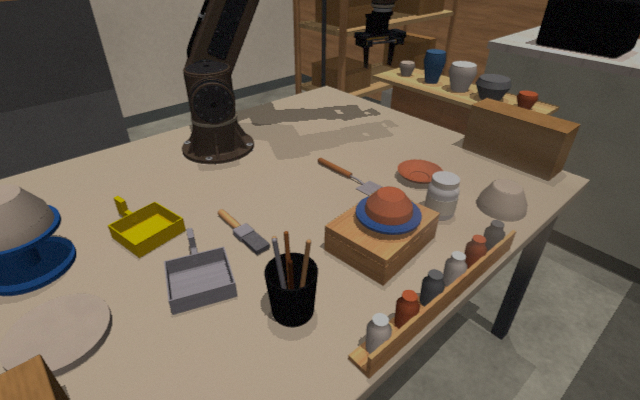

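The top view shows the steel tray at about (449,199) with its fin at (438,236). The yellow look-alike is at (460,295) and the stand is at (303,133), mouth towards the robot. I'll fit both poses by silhouette.

```bash
cat >> h.py <<'E'
from scipy.optimize import minimize
def box(x0,x1,y0,y1,z0,z1): return np.array([[x,y,z] for x in(x0,x1) for y in(y0,y1) for z in(z0,z1)],float)
def cyl(x,y,r0,r1,z0,z1):
    a=np.linspace(0,2*np.pi,40); return np.vstack([np.c_[x+r*np.cos(a),y+r*np.sin(a),0*a+z] for r,z in((r0,z0),(r1,z1))])
TRAY=[box(-60,60,-65,65,0,40),box(-128,-92,-7,7,10,62),box(-92,-60,-6,6,12,32)]
STAND=[box(0,170,-112,112,0,75),cyl(95,0,75,75,80,101)]
def rend(p,parts,q,S=8):
    m=np.zeros((400*S//2,640*S//2),np.uint8); c,s=np.cos(q[2]),np.sin(q[2])
    f,cx,cy,E=cam(p)
    for P in parts:
        W=np.c_[q[0]+c*P[:,0]-s*P[:,1],q[1]+s*P[:,0]+c*P[:,1],P[:,2]]
        C=(W-E[:3,3])@E[:3,:3]; uv=np.c_[cx+f*C[:,0]/-C[:,2],cy-f*C[:,1]/-C[:,2]]
        cv2.fillConvexPoly(m,cv2.convexHull(np.round((uv+.5)*S/2*16).astype(np.int32)),1,shift=4)
    return cv2.resize(m.astype(np.float32),(640,400),interpolation=cv2.INTER_AREA)
def fit(obs,parts,q0):
    def cost(q): return sum(np.abs(rend(p,parts,q)-r).sum()/r.sum() for p,r in obs)
    best=None
    for k in range(2):
        q0=minimize(cost,q0,method="Nelder-Mead",options=dict(initial_simplex=np.array(q0)+np.array([[0,0,0],[12,0,0],[0,12,0],[0,0,.1]]),xatol=.05,fatol=1e-5)).x
    return q0,cost(q0)
E
python3 - <<'E'
from h import *
T=[];S=[]
for n in ["top","scene"]:
    p=read_camera(n)
    c=[c for c in cut_out("tray",p) if c["p"]>.5]
    g=min(c,key=lambda c:np.ptp(cv2.mean(p["img"],c["region"].astype(np.uint8))[:3]))
    T.append((p,g["region"].astype(np.float32)))
    r=cut_out("stand",p)[0]["region"].copy()
    for b in cut_out("bowl",p):
        pass
    S.append((p,r.astype(np.float32)))
t0=ray(T[0][0],449,199,20); s0=ray(S[0][0],303,133,75)
print(t0,s0)
for nm,o,P,q in(("tray",T,TRAY,[t0[0],t0[1],-.2]),("stand",S,STAND,[s0[0]-85,s0[1],0])):
    for sub in(o[:1],o[1:],o):
        print(nm,fit(sub,P,q))
# overlay
ov=[]
qs=fit(S,STAND,[s0[0]-85,s0[1],0])[0];qt=fit(T,TRAY,[t0[0],t0[1],-.2])[0]
for i in range(2):
    im=cv2.resize(T[i][0]["img"],None,fx=2,fy=2,interpolation=cv2.INTER_CUBIC)
    for P,q,col in((STAND,qs,(255,0,255)),(TRAY,qt,(0,255,0))):
        m=cv2.resize(rend(T[i][0],P,q),None,fx=2,fy=2)>.5
        cs,_=cv2.findContours(m.astype(np.uint8),0,1); cv2.drawContours(im,cs,-1,col,1)
    ov.append(im[170:520,480:1000] if i==0 else im[360:660,300:900])
w=max(o.shape[1] for o in ov); ov=[cv2.copyMakeBorder(o,0,0,0,w-o.shape[1],0) for o in ov]
im=np.vstack(ov); print(im.shape); cv2.imwrite("pics/ov.png",im[:,:800] if im.shape[0]<=600 else cv2.resize(im,None,fx=.92,fy=.92))
E
```

```text
[ 551.79701731 -361.30079521   20.        ] [714.1761574   32.11800544  75.        ]
tray (array([ 5.58772377e+02, -3.61067827e+02, -3.52039061e-01]), np.float32(0.04239915))
tray (array([ 5.57291541e+02, -3.59636576e+02, -3.41372960e-01]), np.float32(0.028058155))
tray (array([ 5.58018692e+02, -3.60256688e+02, -3.43863474e-01]), np.float32(0.07717781))
stand (array([6.38294786e+02, 2.46809377e+01, 1.03844682e-01]), np.float32(0.4439153))
stand (array([6.37641249e+02, 2.46195441e+01, 1.05267189e-01]), np.float32(0.27495256))
stand (array([6.37845570e+02, 2.46630942e+01, 1.03839178e-01]), np.float32(0.72037566))
(650, 600, 3)
```

View pics/ov.png

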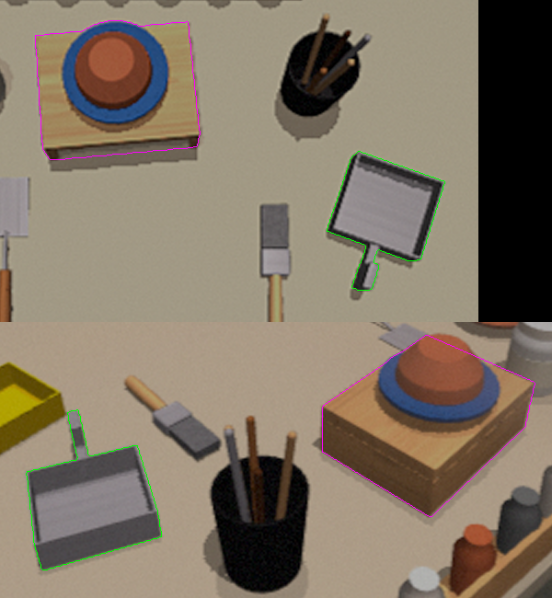

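The model outlines match both pictures closely. In world coordinates the tray is at (558,-360) with yaw -0.344, and the stand is at (638,24.7) with yaw 0.104. Now I'll move to above the fin, staying clear of the base.

Emit:
jog_arm --motion '[[[-34,-35,0],0],[[-68,-70,0],0],[[-101,-106,0],0],[[-135,-141,0],0],[[-168,-176,0],0]]' --grip 0

```text
t: 1.2
eef_pos: [299.9, 372.7, 239.8]
tcp_rot: [3.141, 0.0, 2.825]
ft_force: [1.1, 0.2, 0.1]
opening: 0.999
grip_force: 0.0
```

Emit:
jog_arm --motion '[[[-40,-27,0],0],[[-80,-54,0],0],[[-121,-80,0],0],[[-161,-107,0],0],[[-201,-134,0],0]]'

```text
t: 1.7
eef_pos: [449.8, 182.6, 239.9]
tcp_rot: [3.141, 0.001, 2.825]
ft_force: [-0.1, 1.1, 0.1]
opening: 0.999
grip_force: 0.0
```

Emit:
jog_arm --motion '[[[-19,-45,0],0],[[-38,-91,0],0],[[-57,-136,0],0],[[-76,-182,0],0],[[-95,-227,0],0]]'

```text
t: 2.2
eef_pos: [468.1, -63.0, 239.9]
tcp_rot: [3.141, 0.001, 2.825]
ft_force: [1.1, 0.9, -0.3]
opening: 0.996
grip_force: 0.0
```

Emit:
jog_arm --motion '[[[-12,-47,0],0],[[-25,-95,0],0],[[-37,-142,0],0],[[-50,-190,0],-0.027],[[-62,-237,0],-0.027]]'

```text
t: 2.7
eef_pos: [452.9, -307.6, 239.8]
tcp_rot: [-3.142, 0.001, 2.852]
ft_force: [0.8, -0.4, 0.1]
opening: 0.996
grip_force: 0.0
```

```bash
python3 - <<'E'
from h import *
p=read_camera("wrist"); s=state(); print(s["eef_pos"],s["tcp_rot"],p["extrinsics"])
im=p["img"].copy()
q=np.array([558.,-360.3,-.344])
for c in cut_out("tray",p)[:2]:
    r=c["region"]; print(c["p"],c["box"],cv2.mean(p["img"],r.astype(np.uint8))[:3])
    cs,_=cv2.findContours(r.astype(np.uint8),0,1); cv2.drawContours(im,cs,-1,(0,0,255),1)
m=rend(p,TRAY,q)>.5
cs,_=cv2.findContours(m.astype(np.uint8),0,1); cv2.drawContours(im,cs,-1,(0,255,0),1)
print(fit([(p,cut_out("tray",p)[0]["region"].astype(np.float32))],TRAY,q))
cv2.imwrite("pics/w1.png",im)
E
```

```text
[ 452.79069739 -313.59056143  239.60868657] [-3.13923686e+00  1.83960895e-03  2.84949404e+00] [[ 2.84127266e-01 -9.30147956e-01 -2.32586493e-01  3.87907762e+02]
 [ 9.58786557e-01  2.75688178e-01  6.87340326e-02 -2.88883359e+02]
 [ 1.88526584e-04 -2.42530016e-01  9.70143884e-01  3.84910868e+02]
 [ 0.00000000e+00  0.00000000e+00  0.00000000e+00  1.00000000e+00]]
0.91 [151.0, 1.6, 299.9, 163.1] (42.51768990634755, 124.8365541846291, 133.01999405381298)
0.57 [252.4, 177.0, 353.6, 311.8] (101.03547943110567, 101.74690319620737, 104.38950909925065)
(array([ 877.55555556, -703.41111111,   -1.05511111]), np.float32(1.0))
```

View pics/w1.png

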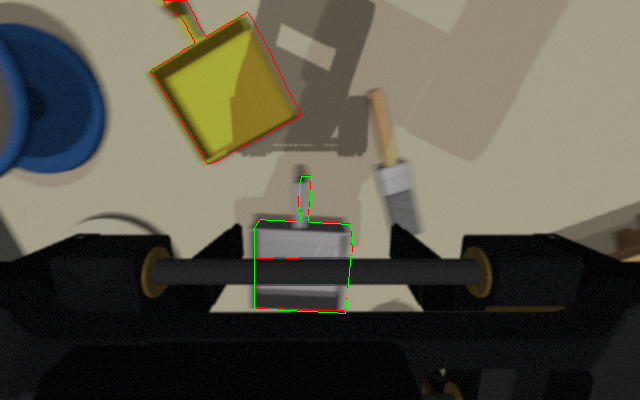

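The wrist view shows the steel tray under the fingers with its fin at about (302,195), a little off the green prediction because the arm was still settling. The yellow one is at (225,90). I'll recheck at rest.

```bash
python3 - <<'E'
from h import *
p=read_camera("wrist"); s=state(); print(s["eef_pos"],s["tcp_rot"])
im=p["img"]; q=np.array([558.,-360.3,-.344])
c=[c for c in cut_out("tray",p) if c["box"][1]>140]
print([(a["p"],a["box"]) for a in c])
R=c[0]["region"].astype(np.float32); R[255:]=0
def cost(q):
    m=rend(p,TRAY,q); m[255:]=0; return np.abs(m-R).sum()
print(cost(q))
r=minimize(cost,q,method="Nelder-Mead",options=dict(initial_simplex=q+np.array([[0,0,0],[12,0,0],[0,12,0],[0,0,.1]]))); print(r.x,r.fun,R.sum())
for k,qq in((0,q),(1,r.x)): print([proj(p,[qq[0]-np.cos(qq[2])*110,qq[1]-np.sin(qq[2])*110,62])])
o=im.copy()
for qq,col in((q,(0,255,0)),(r.x,(0,0,255))):
    cs,_=cv2.findContours((rend(p,TRAY,qq)>.5).astype(np.uint8),0,1); cv2.drawContours(o,cs,-1,col,1)
cv2.imwrite("pics/w2.png",cv2.resize(o[150:330,200:420],None,fx=3,fy=3))
E
```

```text
[ 452.91891498 -306.05077292  239.25063774] [ 3.14105980e+00 -6.28768010e-04  2.84962966e+00]
[(0.62, [254.1, 177.8, 353.8, 308.1])]
118.625
[ 5.57464014e+02 -3.60866779e+02 -3.46920236e-01] 108.1875 3791.0
[array([304.31174382, 197.06881985])]
[array([303.99000269, 196.79392668])]
```

View pics/w2.png

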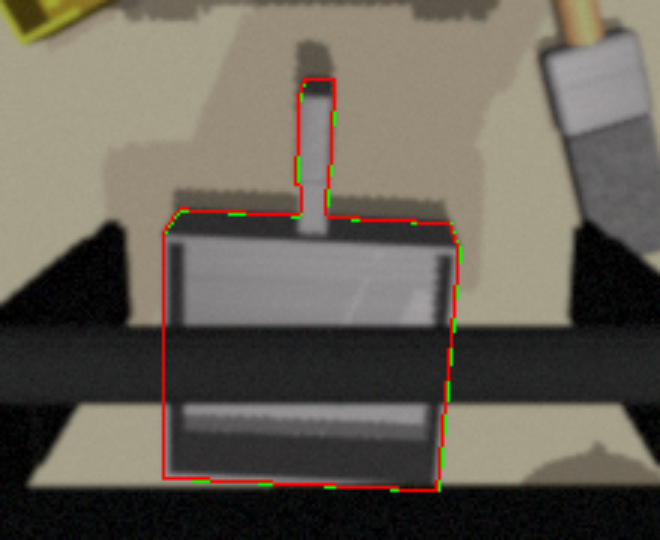

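Now at rest, the wrist fit agrees with the earlier one to within 1 mm. I'll align with the fin and descend.

Emit:
jog_arm --motion '[[[-6,-16,30],0.053],[[-6,-16,70],0.053],[[-6,-16,100],0.053],[[-6,-16,100],0.053],[[-6,-16,100],0.053]]'

```text
t: 3.45
eef_pos: [455.1, -321.6, 140.4]
tcp_rot: [3.141, -0.0, 2.8]
ft_force: [-0.4, -0.4, 0.3]
opening: 0.999
grip_force: 0.0
```

Emit:
jog_arm --motion '[[[0,0,30],0],[[0,0,60],0],[[0,0,80],0],[[0,0,86],0],[[0,0,86],0]]'

```text
t: 3.95
eef_pos: [455.2, -322.5, 54.7]
tcp_rot: [-3.141, 0.001, 2.799]
ft_force: [-0.1, 0.5, 0.4]
opening: 1.004
grip_force: 0.0
```

Emit:
jog_arm --motion '[[[0,0,0],0],[[0,0,0],0],[[0,0,0],0]]'

```text
t: 4.25
eef_pos: [454.9, -322.7, 54.6]
tcp_rot: [-3.141, 0.002, 2.799]
ft_force: [-0.3, 0.6, -0.2]
opening: 1.003
grip_force: 0.0
```

Emit:
jog_arm --motion '[[[0,0,0],0],[[0,0,0],0],[[0,0,0],0],[[0,0,0],0],[[0,0,0],0]]' --grip 1

```text
t: 4.75
eef_pos: [454.6, -322.5, 53.6]
tcp_rot: [3.141, -0.0, 2.799]
ft_force: [0.1, -0.4, -0.9]
opening: 0.637
grip_force: 0.0
```

Emit:
jog_arm --motion '[[[0,0,0],0],[[0,0,0],0],[[0,0,0],0]]'

```text
t: 5.05
eef_pos: [454.6, -322.5, 53.6]
tcp_rot: [3.141, -0.0, 2.799]
ft_force: [0.2, -0.1, 1.0]
opening: 0.381
grip_force: 0.0
```

Emit:
jog_arm --motion '[[[0,0,0],0],[[0,0,0],0],[[0,0,0],0],[[0,0,0],0],[[0,0,0],0]]'

```text
t: 5.55
eef_pos: [454.6, -322.5, 53.6]
tcp_rot: [3.142, 0.0, 2.799]
ft_force: [0.1, 0.2, -0.2]
opening: 0.145
grip_force: 30.0
```

Gripped, with the opening at about 13.8 mm, which matches the fin. Lifting.

Emit:
jog_arm --motion '[[[0,0,-5],0],[[0,0,-20],0],[[0,0,-45],0],[[0,0,-70],0],[[0,0,-80],0]]'

```text
t: 6.05
eef_pos: [454.8, -322.6, 135.5]
tcp_rot: [-3.141, 0.002, 2.799]
ft_force: [0.4, -0.6, -3.6]
opening: 0.143
grip_force: 30.0
```

```bash
python3 - <<'E'
from h import *
s=state(); print(s["eef_pos"],s["tcp_rot"],s["ft_force"],s["moment"],s["opening"])
p=read_camera("scene"); cv2.imwrite("pics/s2.png",cv2.resize(p["img"][120:340,60:360],None,fx=2,fy=2))
p=read_camera("top"); print({n:[ (c["p"],ray(p,(c["box"][0]+c["box"][2])/2,c["box"][3],10).round()) for c in cut_out(n,p)[:2]] for n in("tool_pot","brush","spatula")})
E
```

```text
[ 454.79306519 -322.61894845  135.46464903] [-3.14099825e+00  1.59556183e-03  2.79885336e+00] [ 0.44249999 -0.58348229 -3.59077078] [ 0.02896995  0.26160288 -0.01350294] 0.14330093134834154
{'tool_pot': [], 'brush': [(0.71, array([ 445., -203.,   10.])), (0.57, array([626.,  30.,  10.]))], 'spatula': [(0.73, array([310., 183.,  10.]))]}
```

View pics/s2.png

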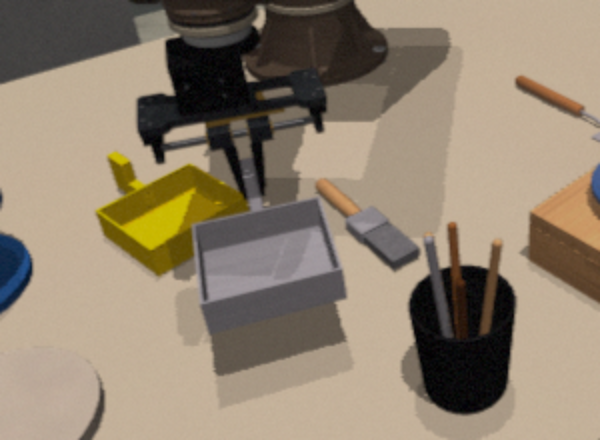

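The scene crop shows the tray held level about 80 mm up, with the brush and tool pot clear of it. I'll carry it to the front of the mouth.

Emit:
jog_arm --motion '[[[10,14,0],-0.04],[[26,40,0],-0.08],[[43,65,0],-0.13],[[60,90,0],-0.17],[[69,105,0],-0.2]]'

```text
t: 6.8
eef_pos: [423.7, -198.4, 132.7]
tcp_rot: [3.14, -0.003, 3.001]
ft_force: [-0.3, -0.7, -4.1]
opening: 0.149
grip_force: 30.0
```

Emit:
jog_arm --motion '[[[5,30,0],-0.05],[[12,75,0],-0.12],[[19,120,0],-0.18],[[25,160,0],-0.24],[[29,180,0],-0.247]]'

```text
t: 7.3
eef_pos: [421.5, -15.7, 133.2]
tcp_rot: [3.141, -0.001, -3.033]
ft_force: [0.1, 1.6, -4.2]
opening: 0.141
grip_force: 30.0
```

Emit:
jog_arm --motion '[[[0,0,20],0],[[0,0,50],0],[[0,0,65],0],[[0,0,70],0],[[0,0,70],0]]'

```text
t: 7.8
eef_pos: [421.9, -18.2, 63.1]
tcp_rot: [3.141, -0.001, -3.037]
ft_force: [-0.0, 0.2, -3.4]
opening: 0.144
grip_force: 30.0
```

Emit:
jog_arm --motion '[[[0,0,0],0],[[0,0,0],0]]'

```text
t: 8.0
eef_pos: [422.1, -18.2, 64.2]
tcp_rot: [-3.141, 0.001, -3.038]
ft_force: [0.4, -0.3, -4.0]
opening: 0.147
grip_force: 30.0
```

Emit:
jog_arm --motion '[[[0,0,3],0],[[0,0,6],0],[[0,0,8],0],[[0,0,9],0],[[0,0,9],0]]'

```text
t: 8.5
eef_pos: [421.9, -18.1, 54.6]
tcp_rot: [3.142, 0.0, -3.037]
ft_force: [-0.7, 0.6, 0.2]
opening: 0.143
grip_force: 30.0
```

```bash
python3 - <<'E'
from h import *
s=state(); print(s["eef_pos"],s["tcp_rot"],s["ft_force"],s["moment"])
S=np.array([637.8,24.7,.104])
e=s["eef_pos"]; y=s["tcp_rot"][2]+np.pi; q0=np.array([e[0]+110*np.cos(y),e[1]+110*np.sin(y),y]); print("kin",q0)
def mask(p,parts,q): return rend(p,parts,q)
ims=[]
for n in("top","scene"):
    p=read_camera(n); c=cut_out("tray",p)
    print(n,[(a["p"],a["box"]) for a in c])
    im=cv2.resize(p["img"],None,fx=2,fy=2,interpolation=cv2.INTER_CUBIC)
    for P,q,col in((STAND,S,(255,0,255)),(TRAY,q0,(0,255,0))):
        cs,_=cv2.findContours((cv2.resize(rend(p,P,q),None,fx=2,fy=2)>.5).astype(np.uint8),0,1); cv2.drawContours(im,cs,-1,col,1)
    ims.append(im[170:570,460:860] if n=="top" else im[320:720,420:820])
cv2.imwrite("pics/pre.png",np.hstack(ims))
E
```

```text
[421.89824922 -18.11364566  54.55660789] [ 3.14156583e+00  2.37590502e-04 -3.03745106e+00] [-0.68267205  0.59338461  0.2149453 ] [ 0.00644292 -0.14811019 -0.04609562]
kin [ 5.31302287e+02 -6.67876565e+00  1.04141597e-01]
top [(0.94, [425.7, 259.9, 494.0, 346.2]), (0.73, [290.0, 180.6, 346.1, 224.6]), (0.62, [392.7, 92.4, 444.1, 146.7])]
scene [(0.89, [104.7, 198.7, 187.1, 256.4]), (0.71, [283.1, 182.1, 351.5, 236.3])]
```

View pics/pre.png

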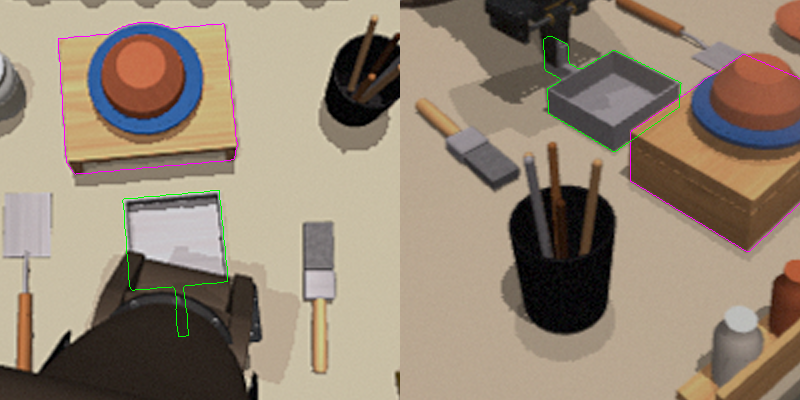

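The outlines match: the tray is flat on the table, square to the mouth, at about (-109,-20) in the stand's frame. I'll slide it in right of the fence.

Emit:
jog_arm --motion '[[[-8,0,0],0],[[-18,0,0],0],[[-28,0,0],0],[[-38,0,0],0],[[-46,0,0],0]]'

```text
t: 9.2
eef_pos: [468.7, -13.2, 54.5]
tcp_rot: [3.142, 0.0, -3.037]
ft_force: [-0.2, -0.1, -0.5]
opening: 0.144
grip_force: 30.0
```

Emit:
jog_arm --motion '[[[-5,0,0],0],[[-10,0,0],0],[[-15,0,0],0],[[-19,0,0],0],[[-22,0,0],0]]'

```text
t: 9.7
eef_pos: [489.7, -11.0, 54.6]
tcp_rot: [3.141, -0.0, -3.037]
ft_force: [-2.2, 0.5, -0.3]
opening: 0.149
grip_force: 30.0
```

Emit:
jog_arm --motion '[[[-4,0,0],0],[[-8,0,0],0],[[-12,0,0],0],[[-15,0,0],0],[[-17,0,0],0]]'

```text
t: 10.2
eef_pos: [506.6, -9.2, 54.6]
tcp_rot: [3.142, 0.0, -3.037]
ft_force: [-0.8, -0.1, -0.8]
opening: 0.145
grip_force: 30.0
```

Emit:
jog_arm --motion '[[[0,0,0],0],[[0,0,0],0]]'

```text
t: 10.4
eef_pos: [506.5, -9.2, 54.6]
tcp_rot: [-3.142, 0.001, -3.037]
ft_force: [1.1, -0.5, -1.5]
opening: 0.146
grip_force: 30.0
```

Emit:
jog_arm --motion '[[[0,2,0],0],[[0,4,0],0],[[0,6,0],0],[[0,7,0],0],[[0,7.5,0],0]]'

```text
t: 10.9
eef_pos: [505.5, -1.6, 54.6]
tcp_rot: [3.142, 0.0, -3.037]
ft_force: [-0.1, -0.9, -1.3]
opening: 0.146
grip_force: 30.0
```

```bash
python3 -c "
from h import *
s=state(); print(s['eef_pos'],s['ft_force'],s['moment'],s['tcp_rot'])"
```

```text
[505.51523103  -1.64296613  54.64821396] [-0.09185752 -0.87422033 -1.34384964] [-0.17879668 -0.12975964 -0.15424861] [ 3.14152708e+00  5.19029348e-05 -3.03722973e+00]
```

Emit:
jog_arm --motion '[[[0,0.6,0],0],[[0,1.2,0],0],[[0,1.8,0],0],[[0,2.4,0],0],[[0,3,0],0]]'

```text
t: 11.4
eef_pos: [505.2, 1.2, 54.6]
tcp_rot: [3.142, 0.0, -3.037]
ft_force: [0.3, -0.6, -0.6]
opening: 0.145
grip_force: 30.0
```

Emit:
jog_arm --motion '[[[0,0.6,0],0],[[0,1.2,0],0],[[0,1.8,0],0],[[0,2.4,0],0],[[0,3,0],0]]'

```text
t: 11.9
eef_pos: [504.9, 4.2, 54.6]
tcp_rot: [3.142, 0.0, -3.037]
ft_force: [0.7, -0.4, -1.1]
opening: 0.146
grip_force: 30.0
```

Emit:
jog_arm --motion '[[[0,0.6,0],0],[[0,1.2,0],0],[[0,1.8,0],0],[[0,2.4,0],0],[[0,3,0],0]]'

```text
t: 12.4
eef_pos: [504.6, 7.2, 54.6]
tcp_rot: [3.142, -0.0, -3.038]
ft_force: [-1.2, -2.7, -1.4]
opening: 0.145
grip_force: 30.0
```

```bash
python3 -c "
from h import *
for i in range(2):
  s=state(); print(s['eef_pos'],s['ft_force'],s['moment'],s['tcp_rot']); read_camera('wrist')"
```

```text
[504.57368494   7.15142397  54.62541957] [-1.18692463 -2.74653667 -1.44873762] [-0.50111533 -0.10146323 -0.3445285 ] [ 3.14152977e+00 -5.94734571e-05 -3.03760636e+00]
[504.57581156   7.18622975  54.62635266] [-0.37167656 -2.4689782  -1.1325824 ] [-0.40948866 -0.05023908 -0.37919755] [ 3.14152757e+00 -4.03306254e-05 -3.03769321e+00]
```

Emit:
jog_arm --motion '[[[0,0.3,0],0],[[0,0.6,0],0],[[0,0.6,0],0]]'

```text
t: 12.8
eef_pos: [504.4, 7.7, 54.6]
tcp_rot: [3.142, -0.0, -3.038]
ft_force: [-0.6, -4.2, -1.1]
opening: 0.147
grip_force: 30.1
```

```bash
python3 -c "
from h import *
for i in range(2):
  s=state(); print(s['eef_pos'],s['ft_force'],s['moment'],s['tcp_rot']); read_camera('wrist')"
```

```text
[504.44644522   7.68761542  54.60582413] [-0.58508026 -4.20360327 -1.10758771] [-0.7258524   0.01248602 -0.52427235] [ 3.14152936e+00 -1.68629119e-04 -3.03760219e+00]
[504.48590826   7.67410345  54.61645304] [-1.05308068 -4.15964929 -0.75835671] [-0.69559179  0.03231428 -0.446894  ] [ 3.14150569e+00 -1.54967205e-04 -3.03764616e+00]
```

The side force is climbing at about 3 N/mm, so this is the fence, set about 4 mm right of its middle setting. I'll ease off slightly and advance along it.

Emit:
jog_arm --motion '[[[0,-0.8,0],0],[[0,-1.5,0],0],[[-2,-1.5,0],0],[[-5,-1.5,0],0],[[-8,-1.5,0],0]]'

```text
t: 13.4
eef_pos: [512.9, 7.2, 54.6]
tcp_rot: [3.141, -0.0, -3.037]
ft_force: [-1.0, -0.0, -0.4]
opening: 0.148
grip_force: 30.0
```

```bash
python3 -c "
from h import *
s=state(); print(s['eef_pos'],s['ft_force'],s['moment'],s['tcp_rot'])"
```

```text
[512.88729795   7.23520032  54.64067671] [-1.04549462 -0.02878682 -0.37538679] [-0.08959012  0.03665516 -0.09382813] [ 3.14147168e+00 -7.92462913e-05 -3.03713016e+00]
```

Emit:
jog_arm --motion '[[[-2,0,0],0],[[-4,0,0],0],[[-6,0,0],0],[[-8,0,0],0],[[-10,0,0],0]]'

```text
t: 13.9
eef_pos: [522.8, 8.2, 54.6]
tcp_rot: [3.142, 0.0, -3.037]
ft_force: [-1.4, -0.6, -0.7]
opening: 0.146
grip_force: 30.0
```

Emit:
jog_arm --motion '[[[-1,0,0],0],[[-2,0,0],0],[[-3,0,0],0],[[-4,0,0],0],[[-5,0,0],0]]'

```text
t: 14.4
eef_pos: [527.6, 8.7, 54.6]
tcp_rot: [3.141, 0.0, -3.037]
ft_force: [-1.4, -0.6, -0.5]
opening: 0.146
grip_force: 30.0
```

Leading end is about 59 mm deep. The block's corner comes next, so I'll take very small rows.

Emit:
jog_arm --motion '[[[-0.6,0,0],0],[[-1.2,0,0],0],[[-1.8,0,0],0],[[-2.4,0,0],0],[[-3,0,0],0]]'

```text
t: 14.9
eef_pos: [530.6, 9.0, 54.6]
tcp_rot: [3.142, 0.0, -3.037]
ft_force: [-0.2, -0.3, -0.7]
opening: 0.146
grip_force: 30.0
```

Emit:
jog_arm --motion '[[[-0.8,0,0],0],[[-1.6,0,0],0],[[-2.4,0,0],0],[[-3.2,0,0],0],[[-4,0,0],0]]'

```text
t: 15.4
eef_pos: [534.6, 9.4, 54.6]
tcp_rot: [3.142, 0.0, -3.037]
ft_force: [-1.9, 0.1, -2.1]
opening: 0.144
grip_force: 30.0
```

```bash
python3 -c "
from h import *
s=state(); print(s['eef_pos'],s['ft_force'],s['moment'],s['tcp_rot'])"
```

```text
[534.60311632   9.40376278  54.61741942] [-1.87489678  0.12918294 -2.14727834] [-0.00282181  0.0600611  -0.0513486 ] [ 3.14151373e+00  1.78965346e-05 -3.03738948e+00]
```

Emit:
jog_arm --motion '[[[-1.5,0,0],0],[[-3,0,0],0],[[-4.5,0,0],0],[[-6,0,0],0],[[-7.5,0,0],0]]'

```text
t: 15.9
eef_pos: [542.1, 10.2, 54.6]
tcp_rot: [3.142, -0.0, -3.037]
ft_force: [-0.8, -0.2, -0.4]
opening: 0.143
grip_force: 30.0
```

```bash
python3 -c "
from h import *
s=state(); print(s['eef_pos'],s['ft_force'],s['moment'],s['tcp_rot'])"
```

```text
[542.13244978  10.1953908   54.61019132] [-0.78939594 -0.22774698 -0.382468  ] [-0.01367265  0.02936922 -0.03289864] [ 3.14151791e+00 -4.99654889e-06 -3.03736870e+00]
```

Emit:
jog_arm --motion '[[[-2,0,0],0],[[-4,0,0],0],[[-6,0,0],0],[[-8,0,0],0],[[-10,0,0],0]]'

```text
t: 16.4
eef_pos: [552.1, 11.2, 54.6]
tcp_rot: [3.142, 0.0, -3.037]
ft_force: [-1.8, -0.6, -0.6]
opening: 0.145
grip_force: 30.0
```

```bash
python3 -c "
from h import *
s=state(); print(s['eef_pos'],s['ft_force'],s['moment'],s['tcp_rot'])"
```

```text
[552.12536473  11.21222601  54.60809449] [-1.78980557 -0.59482947 -0.62279845] [-0.01469857  0.06661409 -0.04840354] [ 3.14151600e+00  3.85661233e-05 -3.03745064e+00]
```

Emit:
jog_arm --motion '[[[-2,0,0],0],[[-4,0,0],0],[[-6,0,0],0],[[-8,0,0],0],[[-10,0,0],0]]'

```text
t: 16.9
eef_pos: [562.1, 12.3, 54.6]
tcp_rot: [3.141, 0.0, -3.037]
ft_force: [-1.2, -0.6, -0.8]
opening: 0.146
grip_force: 30.0
```

Emit:
jog_arm --motion '[[[-2,0,0],0],[[-4,0,0],0],[[-6,0,0],0],[[-8,0,0],0],[[-10,0,0],0]]'

```text
t: 17.4
eef_pos: [572.0, 13.3, 54.6]
tcp_rot: [3.142, 0.0, -3.037]
ft_force: [-1.3, -1.0, -0.8]
opening: 0.148
grip_force: 30.0
```

Emit:
jog_arm --motion '[[[-2,0,0],0],[[-4,0,0],0],[[-6,0,0],0],[[-8,0,0],0],[[-10,0,0],0]]'

```text
t: 17.9
eef_pos: [582.0, 14.4, 54.6]
tcp_rot: [3.142, 0.0, -3.037]
ft_force: [-1.6, -1.3, -0.2]
opening: 0.149
grip_force: 30.0
```

```bash
python3 -c "
from h import *
s=state(); print(s['eef_pos'],s['ft_force'],s['moment'],s['tcp_rot'])"
```

```text
[581.95373253  14.35308192  54.61849433] [-1.64444056 -1.33526733 -0.18120887] [-0.15369411  0.02048239 -0.1013942 ] [ 3.14151992e+00  2.24888206e-05 -3.03741219e+00]
```

Emit:
jog_arm --motion '[[[-0.8,0,0],0],[[-1.6,0,0],0],[[-2.4,0,0],0],[[-3.2,0,0],0],[[-4,0,0],0]]'

```text
t: 18.4
eef_pos: [585.8, 14.8, 54.6]
tcp_rot: [3.142, -0.0, -3.037]
ft_force: [-1.2, -0.0, -0.6]
opening: 0.145
grip_force: 30.0
```

Emit:
jog_arm --motion '[[[-0.4,0,0],0],[[-0.8,0,0],0],[[-1.2,0,0],0],[[-1.6,0,0],0],[[-2,0,0],0]]'

```text
t: 18.9
eef_pos: [587.8, 15.0, 54.6]
tcp_rot: [3.142, -0.0, -3.037]
ft_force: [-1.5, -1.0, -0.5]
opening: 0.146
grip_force: 30.0
```

Emit:
jog_arm --motion '[[[-0.3,0,0],0],[[-0.6,0,0],0],[[-0.9,0,0],0],[[-1.2,0,0],0],[[-1.5,0,0],0]]'

```text
t: 19.4
eef_pos: [589.1, 15.2, 54.6]
tcp_rot: [3.141, -0.0, -3.037]
ft_force: [-2.8, -0.1, 1.1]
opening: 0.148
grip_force: 30.0
```

Emit:
jog_arm --motion '[[[-0.3,0,0],0],[[-0.6,0,0],0],[[-0.6,0,0],0]]'

```text
t: 19.7
eef_pos: [589.2, 15.3, 54.5]
tcp_rot: [3.141, -0.002, -3.038]
ft_force: [-5.8, -0.2, 1.5]
opening: 0.147
grip_force: 30.0
```

```bash
python3 -c "
from h import *
for i in range(2):
  s=state(); print(s['eef_pos'],s['ft_force'],s['moment'],s['tcp_rot']); read_camera('wrist')"
```

```text
[589.15446303  15.27757668  54.49071009] [-5.80457128 -0.22461932  1.54529769] [-0.08978877  0.55166188 -0.19383204] [ 3.14114695e+00 -1.59138716e-03 -3.03750216e+00]
[589.15071716  15.2836597   54.4871857 ] [-5.63633734 -1.18381179  0.59381416] [-0.08602157  0.56494634 -0.17416245] [ 3.14116579e+00 -1.55993174e-03 -3.03747012e+00]
```

Force has risen to 6 N with the TCP stopped at the expected home depth, so the tray is against the stop. I'll ease the push and release.

Emit:
jog_arm --motion '[[[0.3,0,0],0],[[0.4,0,0],0],[[0.4,0,0],0]]'

```text
t: 20.1
eef_pos: [589.2, 15.2, 54.5]
tcp_rot: [3.141, -0.001, -3.037]
ft_force: [-5.1, -0.3, -0.1]
opening: 0.146
grip_force: 30.0
```

Emit:
jog_arm --motion '[[[0,0,0],0],[[0,0,0],0],[[0,0,0],0],[[0,0,0],0],[[0,0,0],0]]' --grip 0.4

```text
t: 20.6
eef_pos: [589.6, 15.1, 54.7]
tcp_rot: [3.142, 0.0, -3.037]
ft_force: [0.0, -0.2, -0.4]
opening: 0.512
grip_force: 0.0
```

Emit:
jog_arm --motion '[[[0,0,0],0],[[0,0,0],0],[[0,0,0],0],[[0,0,0],0],[[0,0,0],0]]'

```text
t: 21.1
eef_pos: [589.5, 15.2, 54.6]
tcp_rot: [3.142, 0.0, -3.037]
ft_force: [0.2, -0.4, -0.2]
opening: 0.602
grip_force: 0.0
```

Emit:
jog_arm --motion '[[[0,0,-10],0],[[0,0,-30],0],[[10,0,-60],0],[[30,0,-90],0],[[50,0,-110],0]]'

```text
t: 21.6
eef_pos: [539.5, 9.9, 167.0]
tcp_rot: [-3.141, 0.002, -3.037]
ft_force: [0.9, -0.4, -0.4]
opening: 0.596
grip_force: 0.0
```

Emit:
jog_arm --motion '[[[20,0,-20],0],[[50,0,-40],0],[[80,0,-50],0],[[80,0,-50],0],[[80,0,-50],0]]'

```text
t: 22.1
eef_pos: [460.5, 1.5, 215.6]
tcp_rot: [-3.141, 0.002, -3.038]
ft_force: [0.3, 0.4, -0.3]
opening: 0.602
grip_force: 0.0
```

```bash
python3 - <<'E'
from h import *
s=state(); print(s["eef_pos"],s["ft_force"])
S=np.array([637.8,24.7,.104]); q=[637.8+60.7*.9946+4.8*.1038,24.7+60.7*.1038-4.8*.9946,.104]
ims=[]
for n in("scene","wrist"):
    p=read_camera(n); im=cv2.resize(p["img"],None,fx=2,fy=2)
    for P,qq,col in((STAND,S,(255,0,255)),(TRAY,q,(0,255,0))):
        cs,_=cv2.findContours((cv2.resize(rend(p,P,qq),None,fx=2,fy=2)>.5).astype(np.uint8),0,1); cv2.drawContours(im,cs,-1,col,1)
    ims.append(im[320:720,520:920] if n=="scene" else cv2.resize(im,(400,250)))
ims[1]=cv2.copyMakeBorder(ims[1],0,150,0,0,0)
cv2.imwrite("pics/end.png",np.hstack(ims))
E
```

```text
[460.47775408   1.5059961  215.5714681 ] [ 0.34238427  0.43197806 -0.32830614]
```

View pics/end.png

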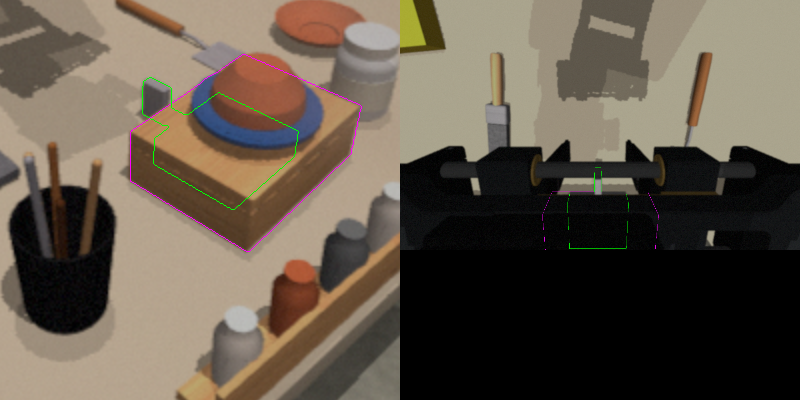

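The fin sits inside its predicted home outline at about (156,98) in the crop. The bowl and the other things are undisturbed, and the gripper is clear. Handing in.

```bash
python3 -c "
from cell import job_done; print(job_done())"
```

```text
the job is handed in; nothing more can be done
None
```

The tray is in the bay against the stop and released, with the gripper clear. The last pictures show the bowl and the nearby things undisturbed. The job is handed in, but no verdict came back.

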